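Hang the carving chisel back on its rack

TASK

Lift the carving chisel out of the wooden block and hang it by its hook on the rail of the tool rack, in the one empty place between the chisels already hanging there, with the hook dropped fully down into that place's notch. Feel for the notch gently: do not force the hook against the rack, and do not knock or shift the hanging chisels, the mallet or the wood blank. Let go of the chisel when it hangs upright and still.

Things in the scene. Friction and masses are not known exactly. Their poses are not given: they have to be found in the camera images.
- chisel: Chisel to hang, 0.2-0.3 kg, upright. Origin on its axis, level with the hook arm's underside; z up, x towards the hook, y across the blade. Flat-sided wooden handle 24 mm (x) by 28 (y), z 20 to 115 mm: pinch it across x near its top, fingers then clear the neighbours. Ferrule 24 x 24 mm, z -28 to 20. Blade 5 mm (x) by 34 (y), z -28 to -105. Starts in the block, origin 113 mm above the bench.
- chisel_hook (a point): Middle of the hook's throat under the hook arm, 22 mm along the chisel's x from its axis; this sits on the rail. The arm is 8 mm wide (y) and 5 mm thick and runs to x = 36 mm; at its end a finger (x = 32 to 36 mm) hangs down to z = -22 mm, so the throat between ferrule and finger is 20 mm wide (x = 12 to 32 mm).
- stand: Fixed wooden block 70 x 90 mm, 85 mm high, with an upright slot 10 x 38 mm through its middle in which the chisel's blade stands, ferrule on the block's top. Origin at the centre of its underside, axes as the chisel's at the start. The chisel must rise 77 mm (a little more is safe) to be clear.
- rack: Fixed, rigid wooden rack, 236 mm wide. Origin at the bench below the rail's middle; y along the rail, x away from the side the chisels hang on, z up. Blades hang in front of a steel rest bar (12 mm round, along y, centre x = -11.5, z = 60 mm) and lean back on it by 0.06 rad. A hung chisel has the rack's yaw, its origin at x = -25 mm (-25 to -20 is free while held), z = 140 mm.
- neighbour_a: A hanging chisel, loose in its notch, at rack y = -69 mm (the outer right place seen from the robot). Same hook, ferrule, blade (34 mm wide) and origin as the chisel; round handle 30 mm thick, top 110 mm above the origin.
- neighbour_b: A hanging chisel, in one of the two inner places (rack y = -23 or 23 mm). Built like the chisel, round handle 30 mm thick, top 112 mm above the origin.
- neighbour_c: A hanging chisel at rack y = 69 mm (outer left). Built as neighbour_a. The blades on both sides of the empty place leave a gap of 58 mm for the chisel's 34 mm blade.
- mallet: Bystander: round wooden carver's mallet standing on its head, 80 mm across, 185 mm high. Origin at the centre of its underside.
- blank: Bystander: a wood blank 130 x 55 x 45 mm lying on the bench. Origin at the centre of its underside.
- rail_top (a point): Middle of the rail's top edge, above the rack's origin, z = 147 mm, axes as the rack's. Rail 14 mm thick (x). Four notches, 12 mm wide, 7 mm deep (floor at z = 140 mm), at y = -69, -23, 23, 69 mm; three hold chisels, y = -23 or 23 is empty. The empty notch lies 3 to 7 mm to one side or the other of that y: visible but not measured, so feel for it. Off the notch the hook lies 7 mm higher.
Things that resemble listed ones, but are neither listed nor needed, are in the scene too. Leave any pink or red look-alike of the stand alone.

How it is judged:
By the outcome, as a careful person would: the job done as asked, in the order asked, and still so for the second after the job is handed in, with the robot touching nothing.
It also fails if it takes over 59 s, if anything falls off the work surface, if the arm or the gripper's body presses on something with over 40 N, if the wrist force passes 120 N, or if a joint passes its speed limit or range.

ROBOT

A 6-joint arm with a two-finger parallel gripper is mounted at the origin on the work surface. World frame = base frame: x ahead of the robot, y to its left, z up, the work surface at z = 0. Lengths are in m, angles in degrees, forces in N, time in s.
With the tool pointing down it reaches from about 0.3 to 0.75 m from the base axis. Payload 8.5 kg.
Tool frame: the origin (TCP) lies at the very end of the fingers, on their centre line; the grasp point (between the pads) lies 19 mm behind it (env.hold_point_z is the distance from the TCP to the grasp point, in m); z points along the fingers, y is the line along which they close (so a half turn about z gives the same grasp; the last joint's range is limited). The gripper opens to 85 mm and grips with 20 to 120 N. Pads are 22 mm wide; open, the fingers measure 114 mm over their backs; the gripper's body (76 mm by 85 mm) begins 54 mm behind the grasp point. The pads swing forward as they close: fully open they stand 13 mm farther back than shut.
Start: joints at [62.779, 21.807, 74.336, -0, 83.858, -12.336], TCP at [0.141, 0.532, 0.231] pointing down, gripper open.
Joint ranges: [-178.18, 178.18], [-50.72, 133.34], [12.68, 142.11], [-81.47, 261.47], [9.98, 163.14], [-165.26, 165.26]. Speed limits (degrees/s): [136.94, 136.94, 180, 180, 180, 180].

INTERFACE

Orientations are given as a 3x3 rotation matrix whose columns are the frame's x, y, z axes.
In Python, from rig import env, optics gives the robot as it stands.
- The arm moves only by the shell command python3 -m jog 'ROWS' [OPENING] [FORCE]. ROWS is JSON, a list of rows, each an object with "linear": the shift along the tool's x, y, z in units of 40 mm (1.0 is 40 mm), a list of three; "roll": the turn about the tool's z in units of 5 degrees (1.0 is 5 degrees). A call has 1 to 12 rows; each row shifts and turns the commanded pose from where the row before left it, along the tool's axes as they then stand; what a row does not reach is not made up. A row lasts 1/12 s, in which the tool goes at most 41.7 mm and 7.16 degrees, less where a joint would pass 70% of its speed; a pose out of reach is approached as far as the arm can. A call is refused whole if a number of a shift passes 1 or a number of a turn 1, either way. A call with a gripper value outside its range is refused whole. OPENING is the opening, from -1 (shut) to 1 (fully open), set as the call begins (- or left out, the last holds). The fingers move at their own pace and stop on an object; FORCE is the grip in N (left out, the last holds). Time passes only in rows, so rows that do not move let the fingers close. It gives the time, the measured TCP pose, the force, the opening and the grip force at its end, in the units of the state.
- env.observe(): the state, without advancing time (a new reading comes with each control period).
- optics.get_image(name): name is "scene" or "top" or "wrist"; returns the picture (384x512x3 uint8, red, green, blue); there is no depth.
- optics.calibration(name): a dict with "fov_y" (degrees; the focal length in pixels is half the picture's height over the tangent of half this angle, whatever the lens; pixels are square), "cx", "cy" (the principal point, pixels), "T" (4x4, takes a point from camera to world coordinates). Camera axes: x right, y down, z forward; pixel columns grow to the right and rows downward; lengths in m; the calibration is good to about 2 mm. The wrist camera is an equidistant fisheye: a pixel r from the principal point sees the ray r / f radians off the axis. A picture is of the moment at which its call begins: read the wrist's pose just before it. calibration takes no time and is no camera call; for the wrist camera it gives the pose at the moment of the call.
- env.close_job(): hands the job in; it is judged then, once.
The state is a dict: "time_s": time; "q": joint angles; "qvel": joint speeds; "joint_efforts": joint torques, N m; "position": TCP position; "tool_rot": TCP orientation; "ft_force": force on the tool from outside, world axes, zero at the start; "wrist_torque": the same for the moment, N m; "grip_width": finger opening in m; "gripper_force": force on a finger pad.
Only numpy, scipy, OpenCV 4.12 (cv2) and the standard library are available. Lean on these libraries where they do the work, as an engineer would, in place of code of your own. Each camera call takes 0.05 s, during which the arm holds its last target. There are 200 camera calls.

## Working session

There is one attempt and no reset: what is moved stays moved. The work goes in short steps, Python scripts to look and compute and a shell command to move; the robot and the scene stay as the last step left them, time stands still between calls to the robot, and variables do not carry over. Pictures are saved under pics/ and viewed, at most 10 in all, crops included, and the job is handed in when it is done.

```bash
ls; mkdir -p pics; python3 - <<'E'
from rig import env, optics
import cv2
for n in ["scene","top"]:
    im=optics.get_image(n); cv2.imwrite(f"pics/{n}0.png",cv2.resize(im[:,:,::-1],(800,600),interpolation=cv2.INTER_CUBIC))
    cv2.imwrite(f"pics/{n}_raw.png",im[:,:,::-1])
    print(n,optics.calibration(n))
s=env.observe();print(s["position"],s["tool_rot"],s["grip_width"],env.hold_point_z)
E
```

```text
pics
scene {'fov_y': 45.595269874357626, 'cx': 256.0131093312076, 'cy': 182.45820480600062, 'T': array([[-0.22857691,  0.78725434, -0.57269818,  1.28935062],
       [ 0.9734617 ,  0.17807583, -0.14374045,  0.18433229],
       [-0.01117659, -0.5903555 , -0.80706597,  1.14851755],
       [ 0.        ,  0.        ,  0.        ,  1.        ]])}
top {'fov_y': 57.66927731039479, 'cx': 254.95011553001484, 'cy': 194.63894726597673, 'T': array([[-0.01801083, -0.98443968,  0.17479741,  0.38502558],
       [-0.99981588,  0.01889046,  0.00336962, -0.00915577],
       [-0.00661919, -0.17470454, -0.98459865,  1.20804606],
       [ 0.        ,  0.        ,  0.        ,  1.        ]])}
[0.14117723 0.53130701 0.23080338] [[-9.66438074e-01  2.56899060e-01 -5.67579841e-04]
 [ 2.56899556e-01  9.66437451e-01 -1.12725280e-03]
 [ 2.58940230e-04 -1.23523103e-03 -9.99999204e-01]] 0.08571362690608898 0.0187
```

View pics/scene0.png

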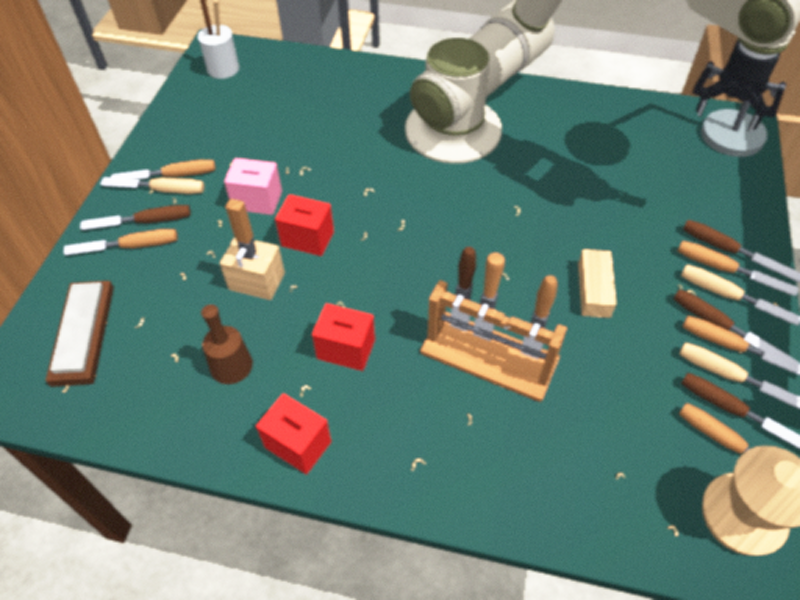

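View pics/top0.png

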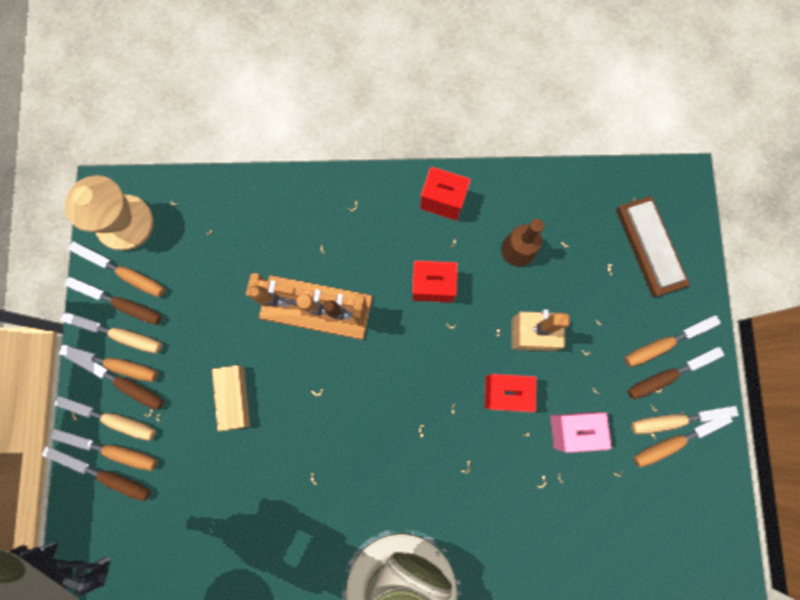

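The scene picture shows the chisel with a brown handle in a natural-wood block at (252,262). The rack is at (497,335), with handles at (467,268), (493,275) and (545,295), so the gap is between the last two, at rack y=+23. In the top picture the chisel is at (548,322) and the rack at (315,305).

What could be mistaken for the targets (scene pixels):
- **Stand:** pink block (253,185), red blocks (304,223), (344,335), (293,432). I choose the natural wood one at (252,265).
- **Chisel:** chisels lying flat at left (160,170 to 240) and at right (735,230 to 430). I choose the upright one at (240,225).
- **Mallet:** brown one at (227,350), rather than the pale object at (760,500).

Next I'll check these in close crops.

```bash
python3 - <<'E'
import cv2,numpy as np
s=cv2.imread("pics/scene_raw.png");t=cv2.imread("pics/top_raw.png")
def tile(im,x,y,w,h,W,H):
    c=cv2.resize(im[y:y+h,x:x+w],(W,H),interpolation=cv2.INTER_CUBIC); k=W/w
    for i in range(0,w,10):
        cv2.putText(c,str(x+i),(int(i*k),8),0,.3,(255,255,0),1);cv2.line(c,(int(i*k),10),(int(i*k),14),(255,255,0),1)
    for j in range(0,h,10):
        cv2.putText(c,str(y+j),(0,int(j*k)+4),0,.3,(0,255,255),1)
    return c
a=np.hstack([tile(s,135,120,50,75,400,600),tile(t,322,190,50,75,400,600)])
b=np.hstack([tile(s,265,150,100,110,400,440),tile(t,150,165,100,110,400,440)])
cv2.imwrite("pics/c1.png",a);cv2.imwrite("pics/c2.png",b)
E
```

```text
(no output)
```

View pics/c1.png

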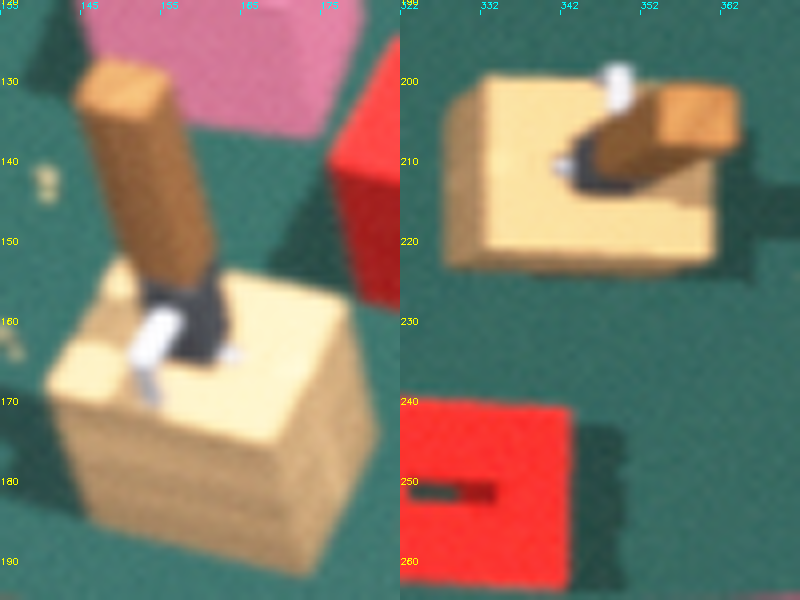

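View pics/c2.png

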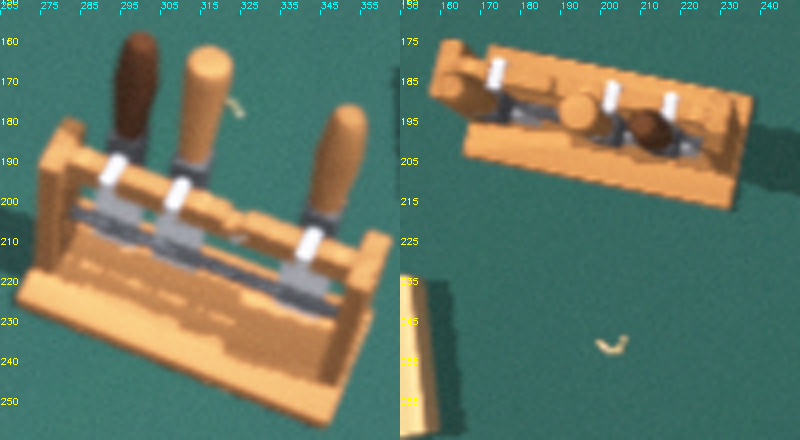

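The crops confirm the choice: chisel upright in the natural wood block, hook towards +x. In the scene crop a notch shows at raw pixel (324,204) between hooks b (309,198) and c (342,211).

```bash
cat > h.py <<'E'
import numpy as np, cv2
from scipy.optimize import least_squares
from rig import env, optics
def proj(n,P,c=None):
    c=c or optics.calibration(n); P=np.atleast_2d(P); f=192/np.tan(np.radians(c["fov_y"]/2))
    p=(P-c["T"][:3,3])@c["T"][:3,:3]
    if n=="wrist":
        r=np.hypot(p[:,0],p[:,1]); k=np.arctan2(r,p[:,2])*f/np.maximum(r,1e-9)
    else: k=f/p[:,2]
    return np.c_[c["cx"]+p[:,0]*k, c["cy"]+p[:,1]*k]
def R(a): return np.array([[np.cos(a),-np.sin(a)],[np.sin(a),np.cos(a)]])
def fit(obs,x0,cals):  # obs: (cam, local xyz mm, pixel)
    def w(v,L):
        L=np.array(L)/1e3; return np.r_[v[:2]+R(v[2])@L[:2],L[2]]
    fun=lambda v: np.concatenate([(proj(n,w(v,L),cals[n])[0]-p) for n,L,p in obs])
    r=least_squares(fun,x0,loss="soft_l1"); return r.x,fun(r.x).reshape(-1,2)
E
python3 - <<'E'
from h import *
cals={n:optics.calibration(n) for n in("scene","top")}
S=lambda X,Y:(135+(X+.5)/8-.5,120+(Y+.5)/8-.5)
T=lambda X,Y:(322+(X-400+.5)/8-.5,190+(Y+.5)/8-.5)
o=[("scene",(-35,45,85),S(350,298)),("scene",(35,45,85),S(275,443)),("scene",(35,-45,85),S(47,388)),
("top",(35,45,85),T(487,76)),("top",(-35,45,85),T(485,250)),("top",(-35,-45,85),T(712,260))]
v,r=fit(o,[.35,-.25,0],cals);print("stand",v[:2],np.degrees(v[2]));print(r.round(1).tolist())
h=[(c,(12*a,14*b,228),p) for c,a,b,p in[("scene",-1,-1,S(100,58)),("scene",-1,1,S(172,72)),("scene",1,1,S(158,118)),("scene",1,-1,S(76,106)),
("top",1,1,T(660,86)),("top",1,-1,T(740,88)),("top",-1,-1,T(738,150)),("top",-1,1,T(657,146))]]
v,r=fit(h,v,cals);print("chisel",v[:2],np.degrees(v[2]));print(r.round(1).tolist())
S=lambda X,Y:(265+(X+.5)/4-.5,150+(Y+.5)/4-.5)
T=lambda X,Y:(150+(X-400+.5)/4-.5,165+(Y+.5)/4-.5)
k=[("scene",(-1,-69,145),S(114,169)),("scene",(-1,-23,145),S(177,193)),("scene",(-1,69,145),S(310,243)),
("top",(-1,-69,145),T(669,105)),("top",(-1,-23,145),T(611,96)),("top",(-1,69,145),T(496,73))]
v,r=fit(k,[.5,.15,0],cals);print("rack",v,np.degrees(v[2]));print(r.round(1).tolist())
for y in(16,18,20,23,26,28,30):
    q=np.r_[v[:2]+R(v[2])@[.007,y/1e3],.145]
    a=proj("scene",q,cals["scene"])[0];b=proj("top",q,cals["top"])[0]
    print(y,(a-[265,150])*4,(b-[50,165])*4)
E
```

```text
stand [ 0.5263926  -0.30173541] -3.9769084451003547
[[0.2, 0.4], [0.2, 0.1], [0.8, -0.0], [0.6, 0.1], [0.5, -0.2], [0.2, -0.0]]
chisel [ 0.52721105 -0.30076945] -1.4186722504388347
[[0.7, -0.7], [1.2, -0.6], [-0.4, -0.0], [0.3, -0.4], [-0.0, -0.8], [-0.2, -1.0], [0.5, -0.4], [0.7, 0.1]]
rack [ 0.60195014  0.17790949 -0.21104838] -12.09218144643954
[[0.3, 0.3], [0.6, 0.3], [0.4, 0.1], [0.6, 0.4], [0.6, -0.1], [0.6, 0.1]]
16 [229.0723237  222.49164678] [565.3768323   74.83921051]
18 [231.94967555 223.5678795 ] [562.87687103  74.3605748 ]
20 [234.82953535 224.64505029] [560.37727686  73.88200937]
23 [239.15403464 226.26256803] [556.62857374  73.16429297]
26 [243.4841953  227.88220332] [552.88069614  72.44673462]
28 [246.37411978 228.96313866] [550.38256957  71.96845017]
30 [249.26656867 230.04501822] [547.88480969  71.49023593]
```

```bash
python3 -m jog '[{"linear":[-0.83,-0.44,-0.27],"roll":0},{"linear":[-0.83,-0.44,-0.27],"roll":0},{"linear":[-0.83,-0.44,-0.27],"roll":0},{"linear":[-0.83,-0.44,-0.27],"roll":0},{"linear":[-0.83,-0.44,-0.27],"roll":0},{"linear":[-0.83,-0.44,-0.27],"roll":0},{"linear":[-0.83,-0.44,-0.27],"roll":0},{"linear":[-0.83,-0.44,-0.27],"roll":0},{"linear":[-0.83,-0.44,-0.27],"roll":0},{"linear":[-0.83,-0.44,-0.27],"roll":0},{"linear":[-0.83,-0.44,-0.27],"roll":0},{"linear":[-0.83,-0.44,-0.27],"roll":0}]' 1
python3 -m jog '[{"linear":[-0.4,-0.2,0],"roll":1},{"linear":[0,0,0],"roll":1},{"linear":[0,0,0],"roll":1},{"linear":[0,0,0],"roll":1},{"linear":[0,0,0],"roll":1},{"linear":[0,0,0],"roll":1},{"linear":[0,0,0],"roll":1},{"linear":[0,0,0],"roll":1},{"linear":[0,0,0],"roll":1},{"linear":[0,0,0],"roll":1},{"linear":[0,0,0],"roll":1},{"linear":[0,0,0],"roll":1}]'
python3 - <<'E'
from h import *
c=optics.calibration("wrist");im=optics.get_image("wrist")
np.save("w1.npy",c["T"]);print(c["fov_y"],c["cx"],c["cy"],c["T"].round(3).tolist())
cv2.imwrite("pics/w1_raw.png",im[:,:,::-1]);cv2.imwrite("pics/w1.png",cv2.resize(im[:,:,::-1],(800,600),interpolation=cv2.INTER_CUBIC))
v=np.array([.60195,.17791,-.21105])
for y in (-69,-23,16,23,30,69): print(y,proj("wrist",np.r_[v[:2]+R(v[2])@[0,y/1e3],.147],c)[0]*800/512)
E
```

```text
time_s: 1.1
position: [0.473, 0.2235, 0.3613]
tool_rot: [[-0.966, 0.257, -0.001], [0.257, 0.966, -0.0], [0.0, -0.0, -1.0]]
ft_force: [0.3, 1.7, 0.7]
grip_width: 0.0854
gripper_force: 0.0
time_s: 2.1
position: [0.4854, 0.2132, 0.3605]
tool_rot: [[-0.257, 0.967, -0.001], [0.967, 0.257, -0.0], [0.0, -0.001, -1.0]]
ft_force: [-0.1, 0.9, 0.5]
grip_width: 0.0854
gripper_force: 0.0
65.70646984690485 256.8536557952533 192.62151333301387 [[0.967, 0.248, 0.064, 0.468], [0.257, -0.934, -0.249, 0.277], [-0.002, 0.257, -0.966, 0.503], [0.0, 0.0, 0.0, 1.0]]
-69 [485.40701531 408.07380043]
-23 [512.68926602 364.55769574]
16 [536.26552322 325.31968986]
23 [540.50172607 318.09728936]
30 [544.73201201 310.83028339]
69 [568.05598619 269.73249717]
```

View pics/w1.png

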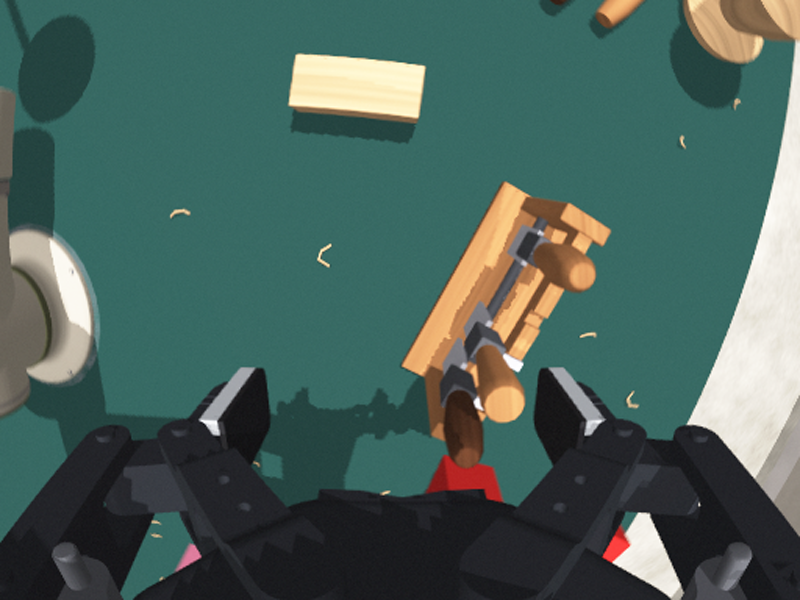

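The wrist picture shows the rail running from (590,235) to about (490,405), with a notch at about (533,320). I'll enlarge that.

```bash
python3 - <<'E'
from h import *
im=cv2.imread("pics/w1_raw.png")[155:260,305:395]
cv2.imwrite("pics/w1c.png",cv2.resize(im,None,fx=5.7,fy=5.7,interpolation=cv2.INTER_CUBIC))
E
```

```text
(no output)
```

View pics/w1c.png

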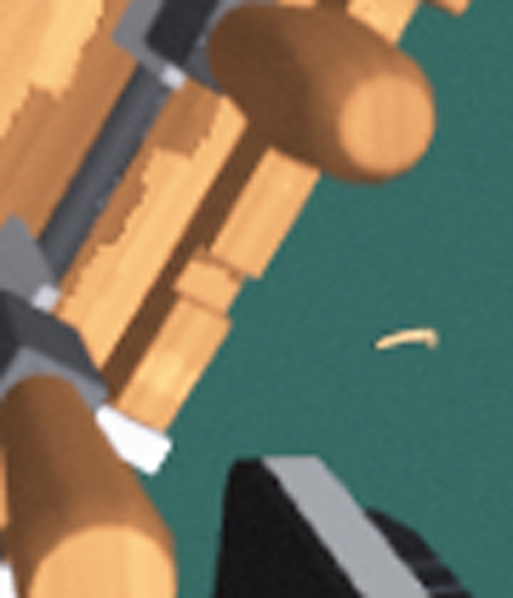

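```bash
python3 - <<'E'
from h import *
c=optics.calibration("wrist");c["T"]=np.load("w1.npy")
v=np.array([.60195,.17791,-.21105])
for X,Y,z in[(212,248,.147),(258,277,.147),(177,293,.147),(228,325,.147),(318,175,.147),(168,432,.147),(133,440,.145)]:
    p=np.array([305+(X+.5)/5.7-.5,155+(Y+.5)/5.7-.5])
    r=least_squares(lambda q:proj("wrist",np.r_[q,z],c)[0]-p,v[:2]).x
    print((X,Y),r.round(4),((R(v[2]).T@(r-v[:2]))*1e3).round(1))
E
```

```text
(212, 248) [0.5988 0.2059] [-8.9 26.8]
(258, 277) [0.6118 0.2023] [ 4.6 25.9]
(177, 293) [0.5943 0.1938] [-10.8  14. ]
(228, 325) [0.6087 0.1896] [ 4.2 12.9]
(318, 175) [0.6177 0.2285] [ 4.8 52.8]
(168, 432) [0.6037 0.1613] [  5.1 -15.9]
(133, 440) [0.5968 0.1568] [ -0.6 -21.7]
```

Notch centre: rack y about 19–20 mm, roughly (0.603, 0.198) world. Now I'll go above the chisel.

```bash
python3 -m jog '[{"linear":[-0.98,-0.18,0],"roll":0},{"linear":[-0.98,-0.18,0],"roll":0},{"linear":[-0.98,-0.18,0],"roll":0},{"linear":[-0.98,-0.18,0],"roll":0},{"linear":[-0.98,-0.18,0],"roll":0},{"linear":[-0.98,-0.18,0],"roll":0},{"linear":[-0.98,-0.18,0],"roll":0},{"linear":[-0.98,-0.18,0],"roll":0},{"linear":[-0.98,-0.18,0],"roll":0},{"linear":[-0.98,-0.18,0],"roll":0},{"linear":[-0.98,-0.18,0],"roll":0},{"linear":[-0.98,-0.18,0],"roll":0}]' 
python3 -m jog '[{"linear":[-0.94,-0.14,0],"roll":0},{"linear":[0,0,0],"roll":0.9},{"linear":[0,0,0.5],"roll":0.9},{"linear":[0,0,0.5],"roll":0.9},{"linear":[0,0,0],"roll":0.9},{"linear":[0,0,0],"roll":0},{"linear":[0,0,0],"roll":0}]'
python3 - <<'E'
from h import *
c=optics.calibration("wrist");im=optics.get_image("wrist")
np.save("w2.npy",c["T"])
cv2.imwrite("pics/w2_raw.png",im[:,:,::-1]);cv2.imwrite("pics/w2.png",cv2.resize(im[:,:,::-1],(800,600),interpolation=cv2.INTER_CUBIC))
E
```

```text
time_s: 3.15
position: [0.5244, -0.2654, 0.3607]
tool_rot: [[-0.263, 0.965, -0.0], [0.965, 0.263, 0.0], [0.001, -0.0, -1.0]]
ft_force: [1.6, 0.7, 0.6]
grip_width: 0.0851
gripper_force: 0.0
time_s: 3.73
position: [0.5292, -0.3013, 0.3211]
tool_rot: [[0.047, 0.999, 0.0], [0.999, -0.047, -0.0], [-0.0, 0.0, -1.0]]
ft_force: [-0.5, -0.9, 0.1]
grip_width: 0.0852
gripper_force: 0.0
```

View pics/w2.png

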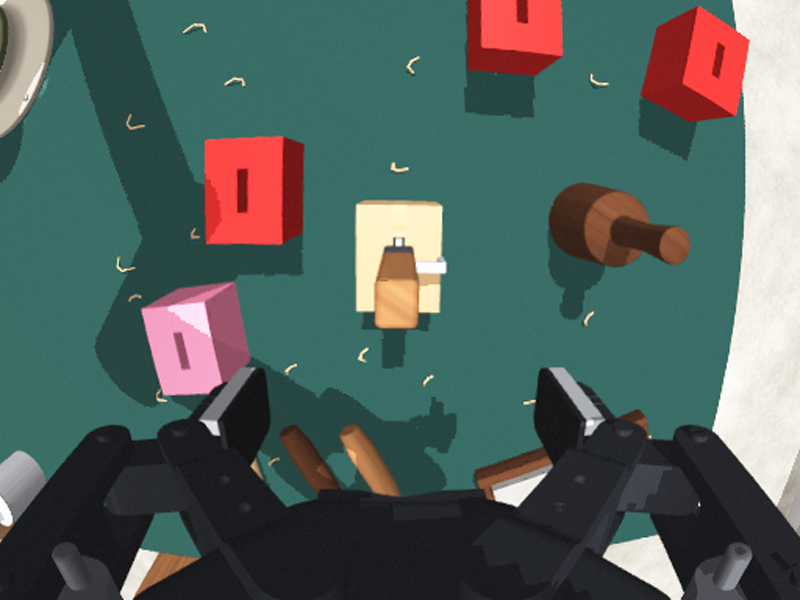

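The handle top spans (376–418, 279–327), with the hook pointing right at (440,267). The block's edges are nearly parallel to the tool.

```bash
python3 - <<'E'
from h import *
c=optics.calibration("wrist");c["T"]=np.load("w2.npy")
def wpt(X,Y,z):
    p=np.array([X*.64-.2,Y*.64-.2]);return least_squares(lambda q:proj("wrist",np.r_[q,z],c)[0]-p,[.5,-.3]).x
for P in[(376,279,.228),(418,280,.228),(418,327,.228),(376,327,.228),(397,303,.228),(357,202,.085),(442,204,.085),(357,310,.085),(440,312,.085)]: print(P,wpt(*P).round(4))
E
```

```text
(376, 279, 0.228) [ 0.5157 -0.2858]
(418, 280, 0.228) [ 0.5374 -0.2873]
(418, 327, 0.228) [ 0.5365 -0.313 ]
(376, 327, 0.228) [ 0.5141 -0.3119]
(397, 303, 0.228) [ 0.5259 -0.2992]
(357, 202, 0.085) [ 0.4941 -0.2513]
(442, 204, 0.085) [ 0.5631 -0.2562]
(357, 310, 0.085) [ 0.4882 -0.3423]
(440, 312, 0.085) [ 0.5587 -0.3474]
```

```bash
python3 -m jog '[{"linear":[0.035,-0.075,0.4],"roll":0.1},{"linear":[0,0,0.4],"roll":0},{"linear":[0,0,0.4],"roll":0},{"linear":[0,0,0.4],"roll":0},{"linear":[0,0,0.4],"roll":0},{"linear":[0,0,0.4],"roll":0},{"linear":[0,0,0.4],"roll":0},{"linear":[0,0,0.4],"roll":0},{"linear":[0,0,0],"roll":0},{"linear":[0,0,0],"roll":0}]' 
python3 -m jog '[{"linear":[0,0,0],"roll":0},{"linear":[0,0,0],"roll":0},{"linear":[0,0,0],"roll":0},{"linear":[0,0,0],"roll":0},{"linear":[0,0,0],"roll":0},{"linear":[0,0,0],"roll":0},{"linear":[0,0,0],"roll":0},{"linear":[0,0,0],"roll":0},{"linear":[0,0,0],"roll":0},{"linear":[0,0,0],"roll":0},{"linear":[0,0,0],"roll":0},{"linear":[0,0,0],"roll":0}]' -1 40
python3 - <<'E'
from h import *
s=env.observe();print(s["wrist_torque"],s["ft_force"],s["grip_width"])
E
```

```text
time_s: 4.62
position: [0.5263, -0.2997, 0.1933]
tool_rot: [[0.057, 0.998, -0.0], [0.998, -0.057, 0.0], [0.0, -0.0, -1.0]]
ft_force: [0.4, -0.4, 0.6]
grip_width: 0.0852
gripper_force: 0.0
time_s: 5.62
position: [0.5263, -0.2998, 0.1934]
tool_rot: [[0.059, 0.998, 0.001], [0.998, -0.059, -0.001], [-0.001, 0.001, -1.0]]
ft_force: [-0.7, 0.2, 5.4]
grip_width: 0.0241
gripper_force: 40.2
[0.08701223 0.05128806 0.02310663] [-0.69017644  0.16417566  5.3970303 ] 0.024062524904780933
```

```bash
python3 -m jog '[{"linear":[0,0,-0.1],"roll":0},{"linear":[0,0,-0.2],"roll":0},{"linear":[0,0,-0.25],"roll":0},{"linear":[0,0,-0.3],"roll":0}]' - 60
python3 -m jog '[{"linear":[0,0,-0.3],"roll":0},{"linear":[0,0,-0.3],"roll":0},{"linear":[0,0,-0.3],"roll":0},{"linear":[0,0,-0.3],"roll":0},{"linear":[0,0,-0.4],"roll":0},{"linear":[0,0,-0.4],"roll":0},{"linear":[0,0,-0.4],"roll":0},{"linear":[0,0,-0.3],"roll":0},{"linear":[0,0,-0.2],"roll":0},{"linear":[0,0,0],"roll":0},{"linear":[0,0,0],"roll":0}]'
python3 - <<'E'
from h import *
s=env.observe();print(s["wrist_torque"],s["ft_force"],s["grip_width"],s["q"])
im=optics.get_image("wrist");c=optics.calibration("wrist");np.save("w3.npy",c["T"]);sc=optics.get_image("scene")
cv2.imwrite("pics/w3_raw.png",im[:,:,::-1]);cv2.imwrite("pics/s3_raw.png",sc[:,:,::-1])
a=cv2.resize(im[130:290,180:340,::-1],(480,480),interpolation=cv2.INTER_CUBIC)
b=cv2.resize(sc[70:230,110:216,::-1],(318,480),interpolation=cv2.INTER_CUBIC)
cv2.imwrite("pics/w3.png",np.hstack([a,b]))
E
```

```text
time_s: 5.95
position: [0.526, -0.2995, 0.2272]
tool_rot: [[0.059, 0.998, -0.001], [0.998, -0.059, 0.001], [0.001, -0.001, -1.0]]
ft_force: [0.3, -0.3, -2.9]
grip_width: 0.0236
gripper_force: 58.9
time_s: 6.87
position: [0.5261, -0.2996, 0.3428]
tool_rot: [[0.059, 0.998, -0.0], [0.998, -0.059, 0.0], [0.0, -0.0, -1.0]]
ft_force: [0.3, 0.2, -3.8]
grip_width: 0.0231
gripper_force: 59.0
[0.04381224 0.05588772 0.0685353 ] [ 0.29427738  0.23391608 -3.83862109] 0.023146395690574265 [-4.08488289e+01  2.51998193e+01  5.09092591e+01 -1.52867345e-03
  1.03898589e+02 -3.74629012e+01]
```

View pics/w3.png

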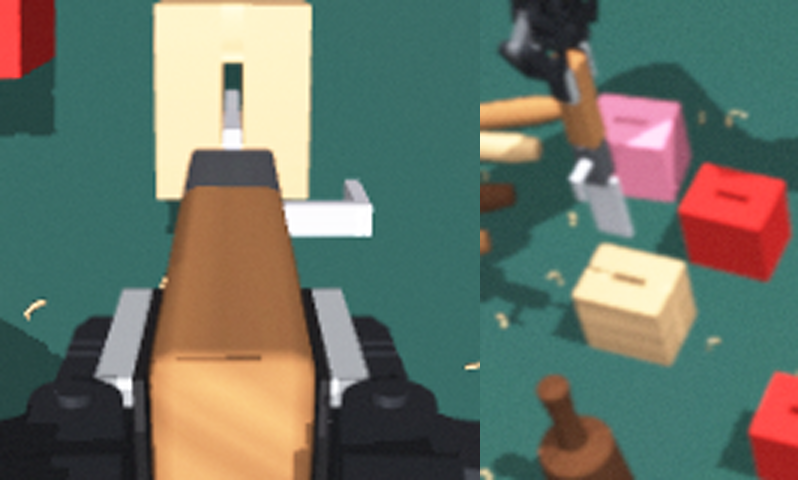

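The chisel is out of the block and held upright. The hook arm runs parallel to the finger line, at crop (288–372, 203–236), and the block is empty.

```bash
python3 - <<'E'
from h import *
c=optics.calibration("wrist");c["T"]=np.load("w3.npy")
s=env.observe();p0=s["position"];Rt=np.array(s["tool_rot"])
for X,Y,z in[(372,204,.267),(372,236,.267),(290,204,.267),(290,236,.267),(192,150,.282),(275,150,.282)]:
    p=np.array([180+(X+.5)/3-.5,130+(Y+.5)/3-.5])
    q=least_squares(lambda q:proj("wrist",np.r_[q,z],c)[0]-p,[.5,-.3]).x
    print((X,Y),q.round(4),(Rt.T@(np.r_[q,z]-p0)*1e3).round(1))
# target
yaw=-.21105; T=np.array([.6025,.1975])+R(yaw)@[-.022,0]
print("target",T,"a",np.degrees(np.arctan2(Rt[1,1],Rt[0,1])),"d",(Rt[:2,:2].T@(T-p0[:2]))/.04)
E
```

```text
(372, 204) [ 0.5612 -0.2979] [ 3.6 35.1 74.9]
(372, 236) [ 0.561  -0.3065] [-5.  35.5 74.9]
(290, 204) [ 0.5401 -0.2966] [ 3.6 14.  74.9]
(290, 236) [ 0.5398 -0.3052] [-5.  14.2 74.9]
(192, 150) [ 0.5171 -0.2779] [ 20.9 -10.   60. ]
(275, 150) [ 0.5364 -0.2791] [20.9  9.3 60. ]
target [0.58098815 0.20210871] a -3.386594459231589 d [12.59938931  0.63142257]
```

```bash
python3 -m jog '[{"linear":[0.4,-0.08,0],"roll":0},{"linear":[0.93,-0.18,0],"roll":0},{"linear":[0.93,-0.18,0],"roll":0},{"linear":[0.93,-0.18,0],"roll":0},{"linear":[0.93,-0.18,0],"roll":0},{"linear":[0.93,-0.18,0],"roll":0},{"linear":[0.93,-0.18,0],"roll":0},{"linear":[0.93,-0.18,0],"roll":0},{"linear":[0.93,-0.18,0],"roll":0},{"linear":[0.93,-0.18,0],"roll":0},{"linear":[0.93,-0.18,0],"roll":0},{"linear":[0.93,-0.18,0],"roll":0}]' 
python3 -m jog '[{"linear":[0.93,-0.18,0],"roll":0},{"linear":[0.93,-0.18,0],"roll":0},{"linear":[0.6,-0.1,0],"roll":0},{"linear":[0,0,0],"roll":0.58},{"linear":[0,0,0],"roll":0.58},{"linear":[0,0,0],"roll":0.58},{"linear":[0,0,0],"roll":0},{"linear":[0,0,0],"roll":0}]'
cat > d.py <<'E'
from h import *
s=env.observe();Rt=np.array(s["tool_rot"]);p=np.array(s["position"])
V=np.array([.60195,.17791,-.21105]); q=R(V[2]).T@(p[:2]-V[:2])*1e3
print("t",s["time_s"],"rack xy",q.round(2),"z",p[2].round(4),"yawerr",(np.degrees(np.arctan2(Rt[1,1],Rt[0,1]))+12.09).round(2),"F rack",(R(V[2]).T@s["ft_force"][:2]).round(1),s["ft_force"][2].round(1),"M",np.round(s["wrist_torque"],2),"w",s["grip_width"])
E
python3 d.py
```

```text
time_s: 7.97
position: [0.4681, 0.1314, 0.3423]
tool_rot: [[0.059, 0.998, -0.001], [0.998, -0.059, -0.0], [-0.0, -0.001, -1.0]]
ft_force: [1.1, -0.8, -2.6]
grip_width: 0.0233
gripper_force: 59.4
time_s: 8.63
position: [0.4563, 0.229, 0.3424]
tool_rot: [[0.208, 0.978, -0.001], [0.978, -0.208, -0.0], [-0.0, -0.001, -1.0]]
ft_force: [0.3, -0.0, -2.3]
grip_width: 0.0234
gripper_force: 59.4
t 8.6333 rack xy [-153.09   19.41] z 0.3424 yawerr 0.09 F rack [0.3 0. ] -2.3 M [-0.04 -0.03  0.01] w 0.023371882643118343
```

```bash
python3 -m jog '[{"linear":[0.01,0.4,0],"roll":0},{"linear":[0,0.6,0],"roll":0},{"linear":[0,0.6,0],"roll":0},{"linear":[0,0.6,0],"roll":0},{"linear":[0,0.5,0],"roll":0},{"linear":[0,0.34,0],"roll":0},{"linear":[0,0.2,0],"roll":0},{"linear":[0,0,0],"roll":0},{"linear":[0,0,0],"roll":0}]' >/dev/null
python3 d.py
python3 -m jog '[{"linear":[0,0,0.25],"roll":0},{"linear":[0,0,0.3],"roll":0},{"linear":[0,0,0.3],"roll":0},{"linear":[0,0,0.3],"roll":0},{"linear":[0,0,0.3],"roll":0},{"linear":[0,0,0.25],"roll":0},{"linear":[0,0,0.2],"roll":0},{"linear":[0,0,0],"roll":0},{"linear":[0,0,0],"roll":0}]' >/dev/null
python3 d.py
python3 - <<'E'
from h import *
im=optics.get_image("wrist");c=optics.calibration("wrist");np.save("w4.npy",c["T"]);sc=optics.get_image("scene")
cv2.imwrite("pics/w4_raw.png",im[:,:,::-1]);cv2.imwrite("pics/s4_raw.png",sc[:,:,::-1])
a=cv2.resize(im[130:250,200:310,::-1],(440,480),interpolation=cv2.INTER_CUBIC)
b=cv2.resize(sc[130:250,270:358,::-1],(352,480),interpolation=cv2.INTER_CUBIC)
cv2.imwrite("pics/w4.png",np.hstack([a,b]))
E
```

```text
t 9.3833 rack xy [-23.61  19.84] z 0.3426 yawerr 0.03 F rack [-0.9 -0. ] -3.2 M [ 0.05  0.03 -0.03] w 0.02337254757220863
t 10.1333 rack xy [-23.82  20.02] z 0.2673 yawerr 0.03 F rack [ 1.2 -1.1] -2.7 M [ 0.07 -0.04  0.03] w 0.02330984547021818
```

View pics/w4.png

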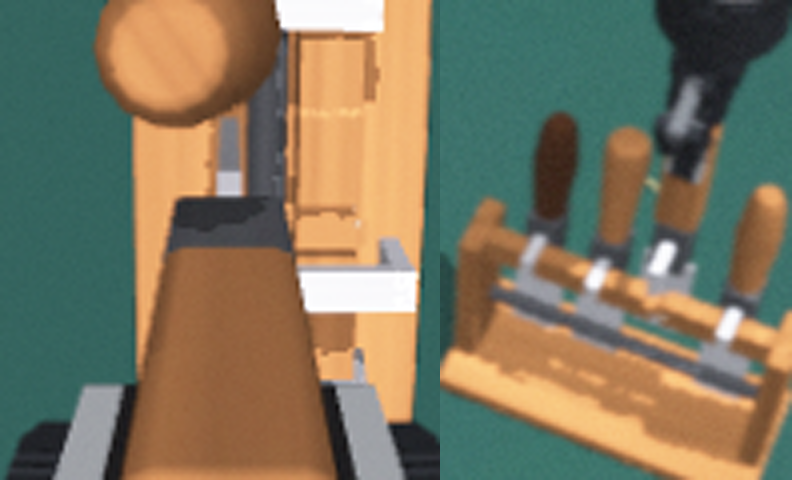

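```bash
python3 - <<'E'
from h import *
c=optics.calibration("wrist");c["T"]=np.load("w4.npy");V=np.array([.60195,.17791,-.21105])
print(c["T"][:3,3])
def f(X,Y,z):
    p=np.array([200+(X+.5)/4-.5,130+(Y+.5)/4-.5])
    q=least_squares(lambda q:proj("wrist",np.r_[q,z],c)[0]-p,V[:2]).x
    return (R(V[2]).T@(q-V[:2])*1e3).round(1)
for X,Y in[(305,212),(352,212),(305,250),(352,250),(300,100),(358,100),(360,60)]: print(X,Y,f(X,Y,.147),f(X,Y,.14))
for P in[(416,270,.192),(416,310,.192),(300,270,.192),(300,310,.192)]: print(P,f(*P))
for y in(10,14,16,20,26): # predicted rows
    for z in(.14,.147):
        r=proj("wrist",np.r_[V[:2]+R(V[2])@[-.001,y/1e3],z],c)[0]; print(y,z,((r-[200,130])*4).round())
cv2.imwrite("pics/w4z.png",cv2.resize(cv2.imread("pics/w4_raw.png")[170:226,262:318],(560,560),interpolation=cv2.INTER_CUBIC))
E
```

```text
[0.5960211  0.26670714 0.41053128]
305 212 [-7.1 24.8] [-6.6 23.2]
352 212 [ 3.7 24.9] [ 4.4 23.3]
305 250 [-7.  15.9] [-6.5 14. ]
352 250 [ 3.9 15.9] [ 4.6 14.1]
300 100 [-8.6 50.5] [-8.2 49.6]
358 100 [ 4.4 50.6] [ 5.2 49.7]
360 60 [ 4.7 59.7] [ 5.5 59. ]
(416, 270, 0.192) [11.6 23.8]
(416, 310, 0.192) [12.  15.7]
(300, 270, 0.192) [-10.8  23.8]
(300, 310, 0.192) [-10.7  15.8]
10 0.14 [326. 265.]
10 0.147 [329. 273.]
14 0.14 [327. 249.]
14 0.147 [329. 256.]
16 0.14 [327. 240.]
16 0.147 [329. 248.]
20 0.14 [327. 224.]
20 0.147 [330. 231.]
26 0.14 [328. 199.]
26 0.147 [330. 206.]
```

View pics/w4z.png

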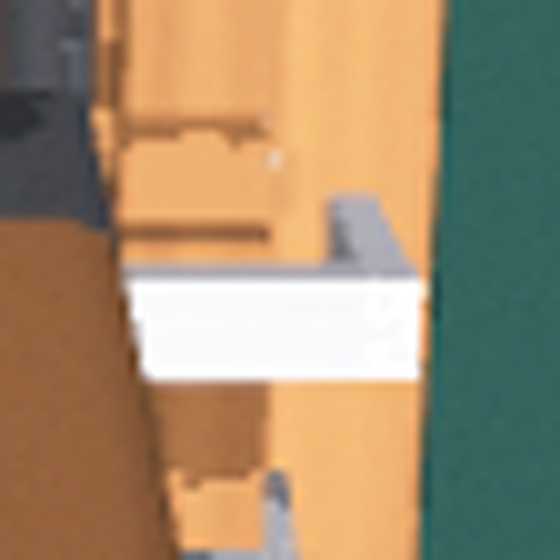

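Hook arm spans rack y 15.7–23.8 and the notch about 13.4–25, with the throat centred on the rail. I'll shift by −0.5 mm and lower gently.

```bash
python3 -m jog '[{"linear":[-0.012,0,0.15],"roll":0},{"linear":[0,0,0.2],"roll":0},{"linear":[0,0,0.2],"roll":0},{"linear":[0,0,0.15],"roll":0},{"linear":[0,0,0.1],"roll":0},{"linear":[0,0,0.05],"roll":0},{"linear":[0,0,0],"roll":0},{"linear":[0,0,0],"roll":0}]' >/dev/null
python3 d.py
python3 -m jog '[{"linear":[0,0,0.025],"roll":0},{"linear":[0,0,0.025],"roll":0},{"linear":[0,0,0.025],"roll":0},{"linear":[0,0,0.025],"roll":0},{"linear":[0,0,0.025],"roll":0},{"linear":[0,0,0.025],"roll":0},{"linear":[0,0,0],"roll":0},{"linear":[0,0,0],"roll":0}]' >/dev/null
python3 d.py
```

```text
t 10.9 rack xy [-23.23  19.45] z 0.2331 yawerr 0.0 F rack [-0.3  0.4] -2.5 M [0.09 0.   0.03] w 0.02341017089534308
t 11.5667 rack xy [-23.36  19.41] z 0.2269 yawerr 0.01 F rack [ 0.6 -0.5] -2.9 M [ 0.03  0.05 -0.  ] w 0.023385501986086615
```

```bash
for i in 1 2; do python3 -m jog '[{"linear":[0,0,0.025],"roll":0},{"linear":[0,0,0.025],"roll":0},{"linear":[0,0,0],"roll":0},{"linear":[0,0,0],"roll":0}]' >/dev/null
python3 d.py; done
```

```text
t 11.9 rack xy [-23.37  19.41] z 0.2248 yawerr 0.01 F rack [-0.3  0. ] -3.5 M [-0.01  0.04 -0.05] w 0.023436960772052345
t 12.2333 rack xy [-23.37  19.43] z 0.2228 yawerr 0.01 F rack [0.5 0.5] -2.6 M [-0.03  0.03  0.04] w 0.023270552488601406
```

```bash
for i in 1 2; do python3 -m jog '[{"linear":[0,0,0.025],"roll":0},{"linear":[0,0,0],"roll":0},{"linear":[0,0,0],"roll":0}]' >/dev/null
python3 d.py; done
```

```text
t 12.4833 rack xy [-23.36  19.43] z 0.2219 yawerr 0.01 F rack [-0.4  0.2] -2.7 M [0.   0.03 0.03] w 0.023277022893646807
t 12.7333 rack xy [-23.37  19.42] z 0.2209 yawerr 0.0 F rack [0.4 0.5] -2.8 M [ 0.05  0.   -0.04] w 0.023294988538302697
```

```bash
for i in 1 2; do python3 -m jog '[{"linear":[0,0,0.02],"roll":0},{"linear":[0,0,0],"roll":0},{"linear":[0,0,0],"roll":0}]' >/dev/null
python3 d.py; done
```

```text
t 12.9833 rack xy [-23.29  19.47] z 0.2205 yawerr 0.01 F rack [-0.4  0.4] 0.1 M [-0.    0.11  0.05] w 0.023043698675892947
t 13.2333 rack xy [-23.31  19.51] z 0.2205 yawerr 0.01 F rack [-2.5 -0.9] 5.7 M [-0.1   0.48 -0.13] w 0.023240865343984746
```

Contact came at TCP z = 0.2205, matching the notch floor (0.2204), and 7 mm below the rail top. I'll ease off, then open gradually.

```bash
python3 -m jog '[{"linear":[0,0,-0.015],"roll":0},{"linear":[0,0,0],"roll":0},{"linear":[0,0,0],"roll":0}]' - 20 >/dev/null
python3 d.py
python3 -m jog '[{"linear":[0,0,0],"roll":0},{"linear":[0,0,0],"roll":0},{"linear":[0,0,0],"roll":0},{"linear":[0,0,0],"roll":0},{"linear":[0,0,0],"roll":0},{"linear":[0,0,0],"roll":0}]' -0.25 ; python3 d.py
python3 -m jog '[{"linear":[0,0,0],"roll":0},{"linear":[0,0,0],"roll":0},{"linear":[0,0,0],"roll":0},{"linear":[0,0,0],"roll":0},{"linear":[0,0,0],"roll":0},{"linear":[0,0,0],"roll":0},{"linear":[0,0,0],"roll":0},{"linear":[0,0,0],"roll":0}]' 0.6;  python3 d.py
```

```text
t 13.4833 rack xy [-23.28  19.51] z 0.2204 yawerr 0.01 F rack [-1.8  0. ] 5.2 M [-0.03  0.31 -0.06] w 0.02336900160496288
time_s: 13.98
position: [0.5832, 0.2018, 0.2198]
tool_rot: [[0.209, 0.978, -0.0], [0.978, -0.209, -0.0], [-0.0, -0.0, -1.0]]
ft_force: [0.7, 0.6, -0.6]
grip_width: 0.0318
gripper_force: 0.0
t 13.9833 rack xy [-23.32  19.42] z 0.2198 yawerr 0.0 F rack [0.6 0.8] -0.6 M [-0.02  0.01  0.  ] w 0.031753661037005304
time_s: 14.65
position: [0.5832, 0.2018, 0.22]
tool_rot: [[0.209, 0.978, 0.0], [0.978, -0.209, -0.0], [-0.0, 0.0, -1.0]]
ft_force: [-0.6, 0.3, -0.1]
grip_width: 0.0683
gripper_force: 0.0
t 14.65 rack xy [-23.32  19.39] z 0.22 yawerr 0.0 F rack [-0.7  0.2] -0.1 M [ 0.03 -0.01  0.03] w 0.06834191223228263
```

```bash
python3 -m jog '[{"linear":[0,0,-0.2],"roll":0},{"linear":[0,0,-0.3],"roll":0},{"linear":[0,0,-0.4],"roll":0},{"linear":[0,0,-0.5],"roll":0},{"linear":[0,0,-0.6],"roll":0},{"linear":[0,0,-0.7],"roll":0},{"linear":[0,0,-0.7],"roll":0},{"linear":[0,0,-0.4],"roll":0},{"linear":[0,0,0],"roll":0},{"linear":[0,0,0],"roll":0}]' >/dev/null; python3 d.py
python3 -m jog '[{"linear":[0,-0.8,0],"roll":0},{"linear":[0,-0.9,0],"roll":0},{"linear":[0,-0.9,0],"roll":0},{"linear":[0,-0.9,0],"roll":0},{"linear":[0,-0.5,0],"roll":0},{"linear":[0,0,0],"roll":0},{"linear":[0,0,0],"roll":0}]' >/dev/null
python3 - <<'E'
from h import *
a=optics.get_image("scene")[:,:,::-1].copy();cv2.imwrite("pics/s5_raw.png",a)
o=cv2.imread("pics/scene_raw.png");cals={"scene":optics.calibration("scene")}
V=np.array([.60195,.17791,-.21105])
def white(im):
    m=(im.min(2)>195).astype(np.uint8);m[:155]=0;m[230:]=0;m[:,:270]=0;m[:,365:]=0
    n,_,st,ce=cv2.connectedComponentsWithStats(m);return [(st[i,4],ce[i].round(1).tolist()) for i in range(1,n) if st[i,4]>5]
print(white(o));print(white(a))
for y in(-69,-23,19.2,69):
  for z in(.145,.152):print(y,z,proj("scene",np.r_[V[:2]+R(V[2])@[-.001,y/1e3],z],cals["scene"])[0])
# neighbour template shift: handle boxes
for nm,(x,y,w,h) in dict(a=(288,155,18,30),b=(306,158,18,30),c=(338,172,20,32)).items():
    t=o[y:y+h,x:x+w];r=cv2.matchTemplate(a[y-4:y+h+4,x-4:x+w+4],t,cv2.TM_CCOEFF_NORMED);_,s,_,l=cv2.minMaxLoc(r);print(nm,s,(l[0]-4,l[1]-4))
E
```

```text
t 15.4833 rack xy [-23.34  19.47] z 0.3727 yawerr 0.01 F rack [-0.2  0.3] -0.6 M [-0.    0.02  0.05] w 0.06859045639113129
[(np.int32(28), [293.0, 191.9]), (np.int32(28), [309.0, 198.1]), (np.int32(32), [341.7, 210.7])]
[(np.int32(27), [292.9, 192.0]), (np.int32(25), [308.8, 198.4]), (np.int32(33), [322.8, 204.5]), (np.int32(32), [341.7, 210.7])]
-69 0.145 [293.41651823 192.17045995]
-69 0.152 [293.56074096 190.66485227]
-23 0.145 [309.47192984 198.14945222]
-23 0.152 [309.69283653 196.65689838]
19.2 0.145 [324.48305803 203.73955615]
19.2 0.152 [324.77700136 202.25970496]
69 0.145 [342.55529207 210.4696077 ]
69 0.152 [342.9388846  209.00568792]
a 0.9947811365127563 (0, 0)
b 0.9798177480697632 (0, 0)
c 0.992362380027771 (0, 0)
```

```bash
python3 -m jog '[{"linear":[0,0,0],"roll":0},{"linear":[0,0,0],"roll":0},{"linear":[0,0,0],"roll":0},{"linear":[0,0,0],"roll":0},{"linear":[0,0,0],"roll":0},{"linear":[0,0,0],"roll":0}]'
python3 - <<'E'
from h import *
a=optics.get_image("scene")[:,:,::-1].astype(int);b=cv2.imread("pics/s5_raw.png").astype(int)
d=abs(a-b).max(2)[150:240,270:365];print(d.max(),(d>40).sum())
if (d>40).sum()<15: print(env.close_job())
E
```

```text
time_s: 16.62
position: [0.4269, 0.2352, 0.3718]
tool_rot: [[0.21, 0.978, -0.0], [0.978, -0.21, -0.0], [-0.0, -0.0, -1.0]]
ft_force: [0.1, 0.4, 0.2]
grip_width: 0.0688
gripper_force: 0.0
21 0
the job is handed in; nothing more can be done
None
```

The chisel hangs by its hook in the empty notch: contact came at the notch-floor height, and the last pictures showed it still and the neighbours in place. The job is handed in at about 17 s of the 59 s allowed; no verdict was returned.

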